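# Crank out the jam drawer and serve the tub

### The arm

A 6-joint arm with a two-finger parallel gripper is mounted at the origin on a cart in front of the work surface, level with it; the furniture and walls round the work are solid. World frame = base frame: x ahead of the robot, y to its left, z up, the work surface at z = 0. Lengths are in m, angles in rad, forces in N, time in s.
With the tool pointing down it reaches from about 0.35 to 0.85 m from the base axis. Payload 8.1 kg.
Tool frame: the origin (TCP) lies midway between the tips of the shut fingers; the grasp point (between the pads) lies 19 mm behind it (bot.grip_depth is the distance from the TCP to the grasp point, in m); x points along the fingers, y is the direction in which the jaws open and shut, and the axes are right-handed (so a half turn about x gives the same grasp; the last joint's range is limited). The gripper opens to 85 mm and grips with 20 to 120 N. Pads are 22 mm wide; open, the fingers measure 114 mm over their backs; the gripper's body (76 mm by 85 mm) begins 54 mm behind the grasp point. The pads swing forward as they close: fully open they stand 13 mm farther back than shut.
Start: joints at [1.026, 0.13, 1.488, -0, 1.523, -0.085], TCP at [0.266, 0.538, 0.231] pointing down, gripper open.
Joint ranges: [-2.96, 2.96], [-0.89, 2.26], [0.02, 2.5], [-1.34, 4.48], [0, 2.73], [-2.66, 2.66]. Speed limits (rad/s): [2.39, 2.39, 2.79, 3.14, 3.14, 3.14].

### API

Orientations are given as a unit quaternion [x, y, z, w].
In Python, from cell import bot gives the robot as it stands. The module is installed in compiled form; this text tells all that it offers.
- The arm moves only by the tool step_arm, never from a script. Its argument "moves" is text: rows parted by semicolons, each of 5 numbers parted by spaces: the opening, from 0 (shut) to 1 (fully open), then the shift along the tool's x, y, z in cm, then the turn about the tool's x in degrees. In form: gripper x y z turn; .... A call has 1 to 10 rows; each row is the pose to reach, as a shift and turn from the pose commanded when the call began, along the tool's axes at that moment; what a row does not reach only later rows make up. A row lasts 1/12 s, in which the tool goes at most 41.7 mm and 7.16 degrees, less where a joint would pass 70% of its speed; a pose out of reach is approached as far as the arm can. A call with a gripper value outside its range is refused whole. The fingers move at their own pace and stop on an object; the grip force is fixed at half the most. Time passes only in rows, so rows that repeat a pose let the fingers close. It gives the time, the measured TCP pose, the force and the opening at its end, in the units of the state.
- bot.observe(): the state, without advancing time (a new reading comes with each control period).
- bot.get_image(name): name is "scene" or "top" or "wrist"; returns the picture (400x640x3 uint8, red, green, blue); there is no depth.
- bot.camera_params(name): a dict with "fx", "fy", "cx", "cy" (pixels), "world_to_cam" (4x4, takes a point from world to camera coordinates). Camera axes: x right, y down, z forward; pixel columns grow to the right and rows downward; lengths in m; the calibration is good to about 2 mm. A picture is of the moment at which its call begins: read the wrist's pose just before it. camera_params takes no time and is no camera call; for the wrist camera it gives the pose at the moment of the call.
- bot.close_job(): hands the job in, once; it reports no verdict.
The state is a dict: "t": time; "q": joint angles; "dq": joint speeds; "joint_efforts": joint torques, N m; "tcp_pos": TCP position; "tcp_rot": TCP orientation; "ft_force": force on the tool from outside, world axes, zero at the start; "torque": the same for the moment, N m; "gripper_width": opening from 0.0 (shut) to 1.0 (fully open).
Only numpy, scipy, OpenCV 4.12 (cv2) and the standard library are available. Lean on these libraries where they do the work, as an engineer would, in place of code of your own. Each camera call takes 0.05 s, during which the arm holds its last target.

### The job

Take the crank from the black tray, push its square socket fully down onto the square brass shaft of the jam dispenser, and wind it clockwise (seen from above) about two full turns, until the red drawer is fully out. Then take the crank off and stand it back on the black tray, and set the red jam tub from the drawer upright in the middle of the stack of blue plates. Leave the honey jar, the sugar caddy and the two other jam tubs standing where they are.

Things in the scene. Friction and masses are not known exactly. Their poses are not given: they have to be found in the camera images.
- dispenser: Fixed jam dispenser, 140 x 100 mm, origin on the table under it, z up. Its -x is the mouth side: a clear hood (x -65 to 0 mm, top 55 mm high) out of whose open end the red drawer slides along -x; behind the hood a white gearbox (x 0 to 73 mm, 70 mm high) with the brass shaft standing on top.
- shaft_seat (a point): Point on the axis of the upright brass shaft, at the top of the steel collar on which the seated crank rests, 76 mm above the table; x 34 mm, y 0 in the dispenser's frame, axes parallel to the dispenser's (not turning). The square shaft, 14 x 14 mm, rises 25 mm above it, the last 4 mm tapered; with joint shaft at 0 its sides are parallel to the dispenser's x and y.
- shaft (a joint): Turn of the shaft in rad, 0 at the start, growing as it is wound clockwise seen from above; hard stop at 13.2 rad (2.1 turns). It resists with 0.1 N m, stays where it is left, and drives the drawer out 6.5 mm per rad (86 mm at the stop, fully out).
- crank: Steel crank, 0.25 kg (may vary), standing on its flat underside. Origin: underside of its hub, on the socket axis; z up. Hub: square block 34 x 34 mm, 40 mm high, sides parallel to x and y. Square socket in the underside, 16 x 16 mm, 24 mm deep, mouth chamfered, parallel to x and y (fits the shaft at any quarter turn). A flat arm 10 mm high, 16 mm wide runs along +x to an upright knob.
- crank_knob (a point): Grip point of the crank's dark wooden knob: 66 mm along +x of the crank from the hub axis, 38 mm above its underside. The knob is upright, 22 mm in diameter, from 13 to 56 mm above the underside, and spins freely about its own upright axis.
- tool_tray: Fixed flat black tray, 175 mm (x) x 285 mm (y), 13 mm high at its rim; origin at the centre of its underside. The crank starts on it, standing on its floor, the underside of the crank 3 mm above the table, and must go back on it.
- jam_tub: Red jam tub, white lid, 16 mm high, 22 g; origin: centre of its underside. Body 34 mm in x, 42 mm in y (-19 to +23), with a thin flange. It stands in the red drawer, underside 16 mm above the table, axes about along the dispenser's, at the start under the hood (x about -34 mm there), and rides out with the drawer along -x. Drawer lips 5 mm high stand before and behind it; its y sides are free.
- plates: Fixed stack of blue paper plates, 203 mm in diameter, 32 mm high at the rim; origin at the centre of its underside. Slightly dished: a tub in the middle stands about 22 mm above the table.
- honey_jar: Honey jar, 65 mm in diameter, 86 mm high, origin under its centre; leave alone.
- sugar_caddy: Small black sugar caddy with paper packets, 52 x 66 mm, 71 mm high, origin under its centre; leave alone.
- jam_orange: Orange jam portion tub of the same shape as the red one, standing on the table behind the dispenser; origin under its centre; leave alone.
- jam_purple: Purple jam portion tub of the same shape, standing on the table behind the dispenser; origin under its centre; leave alone.

How it is judged:
On the way, in this order (a step that is already met when the one before it is completed fails the run):
1. crank pushed fully down on the square shaft (horizontal distance between crank and shaft_seat below 0.005 m and z of crank in the frame of shaft_seat below 0.004 m and angle between crank's own z axis and vertical below 0.15 rad), for 0.2 s.
2. first full turn wound with the crank on the shaft (all of step 1 and value of joint shaft above 6.28 rad).
3. drawer wound fully out (shaft at 12.0 rad or more) with the crank on the shaft (all of step 1 and value of joint shaft above 12 rad), for 0.1 s.
At the end, for the whole second after the job is handed in: Crank at rest and upright (within 14 degrees) on the black tray, hub inside its rim; jam tub at rest and upright (within 17 degrees) on the blue plates, within 60 mm of their centre; drawer still fully out (shaft at 11.8 rad or more) (x of crank in the frame of tool_tray between -0.082 and 0.082 m and y of crank in the frame of tool_tray between -0.138 and 0.138 m and z of crank in the frame of tool_tray below 0.02 m and angle between crank's own z axis and vertical below 0.25 rad and linear speed of each of crank, jam_tub below 0.02 m/s and horizontal distance between jam_tub and plates below 0.06 m and z of jam_tub in the frame of plates between 0 and 0.045 m and angle between jam_tub's own z axis and vertical below 0.3 rad and value of joint shaft above 11.8 rad); the robot touches nothing.
It fails at once if honey jar moved over 30 mm or tipped (distance of honey_jar from where it was at the start of the episode above 0.03 m or angle between honey_jar's own z axis and vertical above 0.4 rad).
It fails at once if sugar caddy moved over 30 mm or tipped (distance of sugar_caddy from where it was at the start of the episode above 0.03 m or angle between sugar_caddy's own z axis and vertical above 0.4 rad).
It fails at once if orange jam tub moved over 30 mm or tipped (distance of jam_orange from where it was at the start of the episode above 0.03 m or angle between jam_orange's own z axis and vertical above 0.4 rad).
It fails at once if purple jam tub moved over 30 mm or tipped (distance of jam_purple from where it was at the start of the episode above 0.03 m or angle between jam_purple's own z axis and vertical above 0.4 rad).
It also fails if it takes over 72 s, if anything falls off the work surface, if the arm or the gripper's body presses on something with over 40 N, if the wrist force passes 120 N, or if a joint passes its speed limit or range.

## Working session

There is one attempt and no reset: what is moved stays moved. The work goes in short steps, Python scripts to look and compute and a tool call to move; the robot and the scene stay as the last step left them, time stands still between calls to the robot, and variables do not carry over. Pictures are saved under pics/ and viewed, and the job is handed in when it is done.

Besides the shell and the picture viewer there is one more tool, called as name(argument=value, ...) on one line, values as JSON. step_arm: Moves the arm, as the interface text tells. Its arguments: {"type":"object","properties":{"moves":{"type":"string"}},"required":["moves"]}

```bash
mkdir -p pics; ls; python3 - <<'E'
from cell import bot
import cv2,numpy as np
s=bot.observe()
for k,v in s.items(): print(k,np.round(v,4))
print(bot.grip_depth)
for n in ["scene","top","wrist"]:
    im=bot.get_image(n); cv2.imwrite(f"pics/{n}0.png",im[:,:,::-1])
    p=bot.camera_params(n); print(n,p["fx"],p["fy"],p["cx"],p["cy"]); print(np.round(p["world_to_cam"],4))
E
```

```text
pics
t 0.0
q [ 1.0256  0.1312  1.4893  0.      1.523  -0.0854]
dq [-0.0002 -0.0002 -0.0002  0.0002  0.0006  0.0016]
joint_efforts [ 2.20000e-03 -5.69376e+01 -5.00571e+01 -4.00000e-04  1.47000e-02
 -1.00000e-04]
tcp_pos [0.266  0.5372 0.2303]
tcp_rot [ 0.1605  0.6887 -0.1618  0.6883]
ft_force [-0.3084  0.562  -0.1689]
torque [-0.0478  0.0148  0.0036]
gripper_width 1.0039
0.0187
scene 446.5821014059417 446.5821014059417 325.9666202303615 199.90761871875023
[[ 0.7898 -0.6132 -0.0089 -0.4058]
 [-0.441  -0.5578 -0.7031  0.2851]
 [ 0.4262  0.5593 -0.711   1.2871]
 [ 0.      0.      0.      1.    ]]
top 462.56901764787324 462.56901764787324 313.79711683766453 190.19416378401445
[[-0.0227 -0.9997 -0.0082  0.0272]
 [-0.9814  0.0238 -0.1903  0.5397]
 [ 0.1905  0.0037 -0.9817  1.3073]
 [ 0.      0.      0.      1.    ]]
wrist 331.44336109569394 331.44336109569394 315.84871778471336 196.8045679714152
[[ 0.4432  0.8964 -0.0018 -0.5991]
 [ 0.866  -0.4277  0.2593 -0.0341]
 [ 0.2316 -0.1165 -0.9658  0.3778]
 [ 0.      0.      0.      1.    ]]
```

View pics/scene0.png

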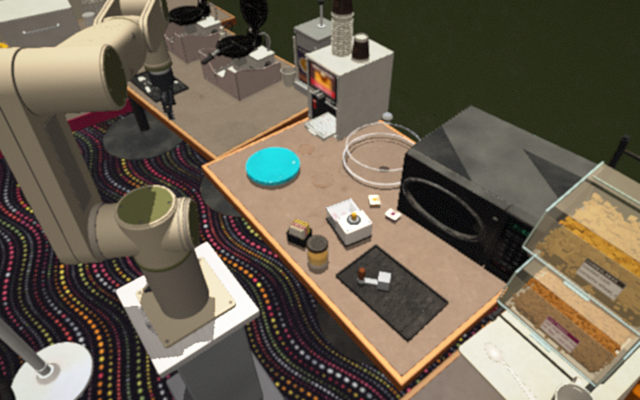

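View pics/top0.png

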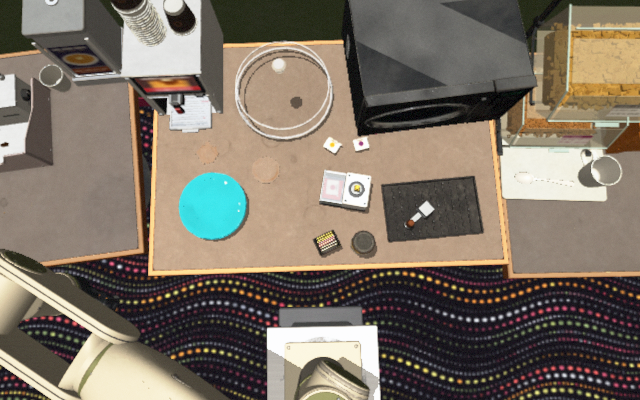

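View pics/wrist0.png

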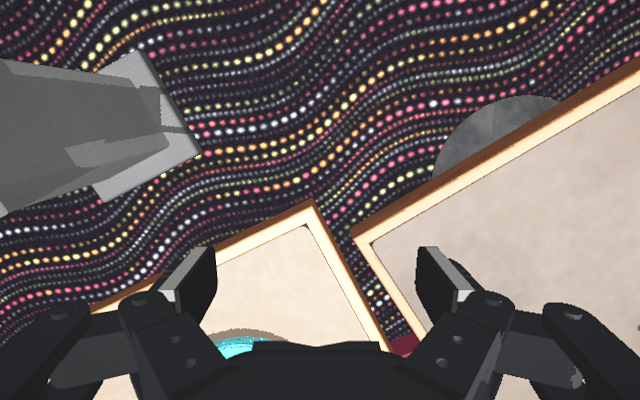

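The top view shows the plates at about (213,206), dispenser (345,190) with its mouth to the left, and shaft at about (357,189). The crank hub is at (426,208) and its knob at (409,222). The honey jar is at (363,243), the caddy at (327,242), and the jam tubs at (333,145) and (361,144). Next I'll enlarge these areas.

```bash
cat > h.py <<'E'
import numpy as np,cv2
from cell import bot
def ray(n,u,v,P=None):
    p=P or bot.camera_params(n); T=np.array(p["world_to_cam"]); R=T[:3,:3]
    c=-R.T@T[:3,3]; d=R.T@np.array([(u-p["cx"])/p["fx"],(v-p["cy"])/p["fy"],1]); return c,d/np.linalg.norm(d)
def onz(n,u,v,z,P=None):
    c,d=ray(n,u,v,P); return c+d*(z-c[2])/d[2]
def two(rays):
    A=np.zeros((3,3));b=np.zeros(3)
    for c,d in rays:
        M=np.eye(3)-np.outer(d,d);A+=M;b+=M@c
    return np.linalg.solve(A,b)
def proj(n,X,P=None):
    p=P or bot.camera_params(n); T=np.array(p["world_to_cam"]); c=T[:3,:3]@X+T[:3,3]
    return np.array([p["fx"]*c[0]/c[2]+p["cx"],p["fy"]*c[1]/c[2]+p["cy"]])
def crop(src,x0,y0,x1,y1,k,dst):
    im=cv2.imread(src)[y0:y1,x0:x1]; cv2.imwrite(dst,cv2.resize(im,None,fx=k,fy=k,interpolation=cv2.INTER_CUBIC))
E
python3 - <<'E'
from h import *
crop("pics/top0.png",310,125,490,255,4,"pics/tc.png")
crop("pics/scene0.png",280,180,460,340,4,"pics/sc.png")
im=cv2.imread("pics/top0.png"); h=cv2.cvtColor(im,cv2.COLOR_BGR2HSV)
m=cv2.inRange(h,(80,120,100),(100,255,255)); c=max(cv2.findContours(m,0,2)[0],key=cv2.contourArea)
(u,v),(a,b),_=cv2.fitEllipse(c); print(u,v,a,b,onz("top",u,v,0.03))
E
```

```text
212.3114013671875 205.74244689941406 65.11231994628906 67.33721160888672 [0.50465925 0.3172527  0.03      ]
```

View pics/tc.png

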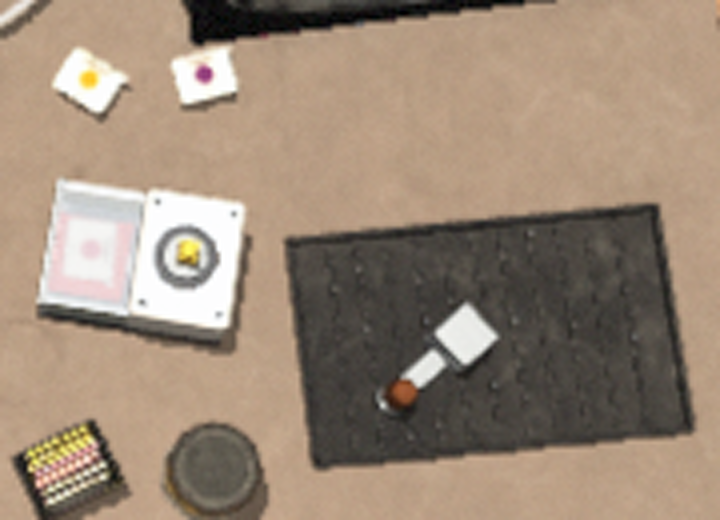

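View pics/sc.png

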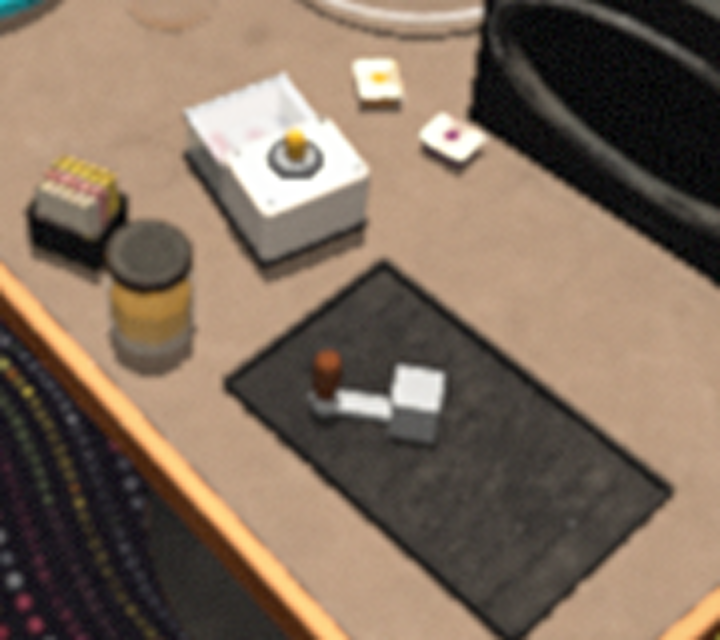

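```bash
python3 - <<'E'
from h import *
P=bot.camera_params("top");S=bot.camera_params("scene")
t=lambda x,y,z:onz("top",(x+.5)/4-.5+310,(y+.5)/4-.5+125,z,P)
s=lambda x,y,z:onz("scene",(x+.5)/4-.5+280,(y+.5)/4-.5+180,z,S)
# gearbox top
g=np.array([t(*p,.07) for p in [(150,190),(244,204),(226,328),(132,314)]]); print("gear",np.round(g,4).tolist(), g.mean(0))
dx=((g[1]-g[0])+(g[2]-g[3]));print("disp x dir",np.degrees(np.arctan2(dx[1],dx[0])))
dy=((g[0]-g[3])+(g[1]-g[2]));print("disp y dir-90",np.degrees(np.arctan2(dy[1],dy[0]))-90)
gs=np.array([s(*p,.07) for p in [(232,166),(318,120),(368,172),(266,225)]]);print(np.round(gs,4).tolist())
print("shaft top",t(187,250,.101),s(295,135,.101))
# hub
im=cv2.imread("pics/tc.png")
hb=np.array([t(*p,.043) for p in [(468,302),(498,335),(465,369),(433,336)]]);print("hub",np.round(hb,4).tolist(),hb.mean(0))
hs=np.array([s(*p,.043) for p in [(398,366),(446,371),(440,411),(391,408)]]);print("hubS",np.round(hs,4).tolist(),hs.mean(0))
print("knob",t(404,388,.059),s(327,356,.059))
k=t(404,388,.059)-hb.mean(0);print("crank yaw",np.degrees(np.arctan2(k[1],k[0])),np.hypot(k[0],k[1]))
T=np.array([t(*p,.013) for p in [(288,239),(657,205),(692,432),(315,467)]]);print("tray",np.round(T,3).tolist(),T.mean(0))
print("honey",t(214,466,.086),"caddy",t(70,465,.06), "or",t(90,80,.016),"pu",t(205,75,.016))
E
```

```text
gear [[0.588, -0.0841, 0.07], [0.5758, -0.1521, 0.07], [0.4849, -0.135, 0.07], [0.4967, -0.0678, 0.07]] [ 0.5363428  -0.10971657  0.07      ]
disp x dir -100.05003929379937
disp y dir-90 -100.3908398872137
[[0.4936, -0.0866, 0.07], [0.5789, -0.0907, 0.07], [0.573, -0.1572, 0.07], [0.4761, -0.1494, 0.07]]
shaft top [ 0.53654713 -0.10644335  0.101     ] [ 0.53428256 -0.11317762  0.101     ]
hub [[0.5041, -0.3164, 0.043], [0.4791, -0.3366, 0.043], [0.4546, -0.3108, 0.043], [0.4795, -0.2891, 0.043]] [ 0.47931402 -0.3132425   0.043     ]
hubS [[0.4812, -0.2943, 0.043], [0.5055, -0.319, 0.043], [0.4783, -0.3414, 0.043], [0.4527, -0.3181, 0.043]] [ 0.4794256  -0.31822061  0.043     ]
knob [ 0.43982231 -0.26222838  0.059     ] [ 0.4383593  -0.26407711  0.059     ]
crank yaw 127.74463329063363 0.0645138359609451
tray [[0.561, -0.191, 0.013], [0.58, -0.472, 0.013], [0.408, -0.482, 0.013], [0.388, -0.202, 0.013]] [ 0.48414463 -0.3369355   0.013     ]
honey [ 0.38489754 -0.12048117  0.086     ] caddy [ 0.39008654 -0.020292    0.06      ] or [ 0.68845958 -0.04496793  0.016     ] pu [ 0.69022754 -0.13344855  0.016     ]
```

```bash
cat >> h.py <<'E'
from scipy.spatial.transform import Rotation as Ro
def plan(p,yawy=None,s=None):
    """shift in tool axes (cm) and turn (deg) to TCP p, tool-y world yaw (deg)"""
    s=s or bot.observe(); R=Ro.from_quat(s["tcp_rot"]).as_matrix()
    d=R.T@(np.array(p)-s["tcp_pos"])*100
    y=np.degrees(np.arctan2(R[1,1],R[0,1]))
    t=0 if yawy is None else -((yawy-y+180)%360-180)
    return np.round(d,2),round(t,2),round(y,2)
E
python3 - <<'E'
from h import *
s=bot.observe();R=Ro.from_quat(s["tcp_rot"]).as_matrix();print(np.round(R,4))
for Y in (38,218): print(plan([.48,-.313,.2],Y))
p=bot.camera_params("wrist");T=np.array(p["world_to_cam"]);C=-T[:3,:3].T@T[:3,3];print("cam in tool",R.T@(C-s["tcp_pos"]), (T[:3,:3]@R).round(3))
E
```

```text
[[-7.000e-04  4.438e-01  8.961e-01]
 [-1.300e-03  8.961e-01 -4.438e-01]
 [-1.000e+00 -1.500e-03 -1.000e-04]]
(array([  3.14, -66.7 ,  56.91]), np.float64(25.65), np.float64(63.65))
(array([  3.14, -66.7 ,  56.91]), np.float64(-154.35), np.float64(63.65))
cam in tool [-1.42146993e-01 -5.58458794e-05 -6.53142495e-02] [[ 0.     1.    -0.001]
 [-0.259  0.001  0.966]
 [ 0.966 -0.     0.259]]
```

```bash
python3 - <<'E'
from h import *
print(plan([.49,-.34,.2],38))
E
```

```text
(array([  3.14, -68.68,  59.  ]), np.float64(25.65), np.float64(63.65))
```

step_arm(moves="1 3 -68.8 59 25;1 3 -68.8 59 25;1 3 -68.8 59 25;1 3 -68.8 59 25;1 3 -68.8 59 25;1 3 -68.8 59 25;1 3 -68.8 59 25;1 3 -68.8 59 25;1 3 -68.8 59 25;1 3 -68.8 59 25")

```text
t: 0.98
tcp_pos: [0.3687, 0.1323, 0.2174]
tcp_rot: [0.306, 0.637, -0.306, 0.638]
ft_force: [1.6, -0.6, 0.3]
gripper_width: 0.999
```

```bash
python3 - <<'E'
from h import *
print(bot.observe()["tcp_pos"],plan([.49,-.34,.2],38))
E
```

```text
[0.36869362 0.13226961 0.21738349] (array([  1.74, -20.05,  44.45]), np.float64(0.69), np.float64(38.69))
```

step_arm(moves="1 1.7 -20 44.4 0.7;1 1.7 -20 44.4 0.7;1 1.7 -20 44.4 0.7;1 1.7 -20 44.4 0.7;1 1.7 -20 44.4 0.7;1 1.7 -20 44.4 0.7;1 1.7 -20 44.4 0.7;1 1.7 -20 44.4 0.7;1 1.7 -20 44.4 0.7;1 1.7 -20 44.4 0.7")

```text
t: 1.82
tcp_pos: [0.4724, -0.2714, 0.2025]
tcp_rot: [0.31, 0.635, -0.31, 0.635]
ft_force: [0.4, 0.9, 0.4]
gripper_width: 1.0
```

```bash
python3 - <<'E'
from h import *
print(bot.observe()["tcp_pos"],plan([.49,-.34,.2],38))
E
```

```text
[ 0.47235399 -0.27139166  0.20248605] (array([ 0.25, -2.83,  6.5 ]), np.float64(-0.07), np.float64(37.93))
```

step_arm(moves="1 0.2 -2.8 6.5 0;1 0.2 -2.8 6.5 0;1 0.2 -2.8 6.5 0;1 0.2 -2.8 6.5 0")

```text
t: 2.15
tcp_pos: [0.4898, -0.3388, 0.1997]
tcp_rot: [0.311, 0.636, -0.311, 0.634]
ft_force: [-0.3, 0.7, -0.4]
gripper_width: 1.002
```

```bash
python3 - <<'E'
from h import *
import pickle
s=bot.observe();P=bot.camera_params("wrist");im=bot.get_image("wrist");cv2.imwrite("pics/w1.png",im[:,:,::-1]);pickle.dump(P,open("P1.pkl","wb"))
print(s["tcp_pos"],s["dq"].round(3) if hasattr(s["dq"],'round') else s["dq"])
for X in ([.479,-.316,.043],[.439,-.263,.059],[.537,-.107,.1]): print(proj("wrist",np.array(X),P))
E
```

```text
[ 0.48981347 -0.33880501  0.19968998] [ 0.038 -0.045  0.039  0.009  0.009  0.01 ]
[321.99303123 154.71594198]
[323.89513748  74.97533793]
[598.2551224  -36.53324738]
```

View pics/w1.png

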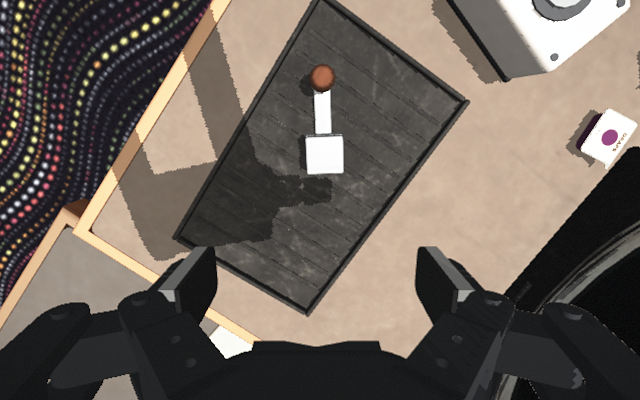

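The hub top is at about (325,155) and the knob at (322,78), both close to where I predicted. I'll measure both with masks.

```bash
python3 - <<'E'
from h import *
import pickle
P=pickle.load(open("P1.pkl","rb"));im=cv2.imread("pics/w1.png")
g=im.min(2);m=(g>200).astype(np.uint8)*255;m[:, :295]=0;m[:,350:]=0;m[:137]=0;m[185:]=0
c=max(cv2.findContours(m,0,2)[0],key=cv2.contourArea);r=cv2.minAreaRect(c);print(r)
b=np.array([onz("wrist",*p,.043,P) for p in cv2.boxPoints(r)]);print(b.round(4).tolist(),b.mean(0))
e=b[1]-b[0];print(np.degrees(np.arctan2(e[1],e[0])),np.linalg.norm(e),np.linalg.norm(b[2]-b[1]))
h=cv2.cvtColor(im,cv2.COLOR_BGR2HSV);m=cv2.inRange(h,(3,90,60),(15,255,255));m[:,:290]=0;m[:,350:]=0;m[110:]=0
c=max(cv2.findContours(m,0,2)[0],key=cv2.contourArea);print(cv2.boundingRect(c),cv2.minEnclosingCircle(c))
(u,v),_=cv2.minEnclosingCircle(c)
k=onz("wrist",u,v,.055,P);d=k-b.mean(0);print(k,np.degrees(np.arctan2(d[1],d[0])),np.hypot(d[0],d[1]))
E
```

```text
((324.0, 155.0), (36.0, 36.0), 90.0)
[[0.458, -0.3123, 0.043], [0.4833, -0.2926, 0.043], [0.5038, -0.3179, 0.043], [0.4778, -0.3382, 0.043]] [ 0.48072996 -0.31526911  0.043     ]
37.85892683194341 0.03206367290944494 0.03256513921992679
(310, 64, 25, 26) ((322.3642272949219, 76.73509979248047), 13.01833724975586)
[ 0.43869412 -0.26448778  0.055     ] 129.61732553926117 0.0659223437982211
```

```bash
python3 - <<'E'
from h import *
print(plan([.4805,-.3157,.1],38.5)); print(plan([.4805,-.3157,.012],38.5))
E
```

```text
(array([10.01,  0.6 , -2.29]), np.float64(-0.6), np.float64(37.9))
(array([18.81,  0.6 , -2.27]), np.float64(-0.6), np.float64(37.9))
```

step_arm(moves="1 4 0.6 -2.3 -0.6;1 8 0.6 -2.3 -0.6;1 12 0.6 -2.3 -0.6;1 15 0.6 -2.3 -0.6;1 17.5 0.6 -2.3 -0.6;1 18.8 0.6 -2.3 -0.6;1 18.8 0.6 -2.3 -0.6;1 18.8 0.6 -2.3 -0.6")

```text
t: 2.87
tcp_pos: [0.4812, -0.3151, 0.0136]
tcp_rot: [0.307, 0.637, -0.307, 0.637]
ft_force: [0.9, -1.1, 0.5]
gripper_width: 1.002
```

```bash
python3 - <<'E'
from h import *
im=bot.get_image("wrist");cv2.imwrite("pics/w2.png",im[:,:,::-1]);print(plan([.4805,-.3157,.012],38.5))
E
```

```text
(array([ 0.29, -0.1 , -0.14]), np.float64(0.1), np.float64(38.6))
```

View pics/w2.png

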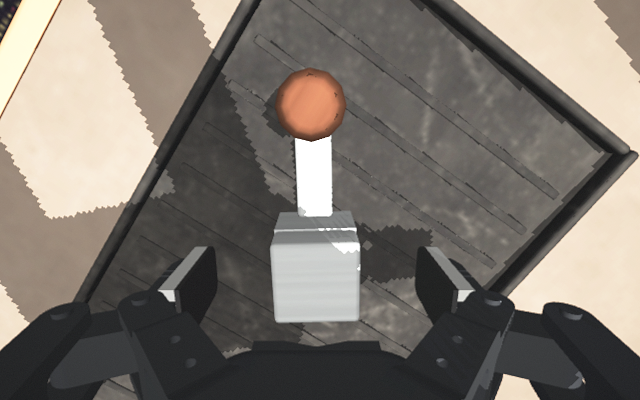

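The hub sits centred between the fingers at (316,275), so I'll close the gripper.

step_arm(moves="0 0.1 0 0 0;0 0.1 0 0 0;0 0.1 0 0 0;0 0.1 0 0 0;0 0.1 0 0 0;0 0.1 0 0 0;0 0.1 0 0 0;0 0.1 0 0 0")

```text
t: 3.58
tcp_pos: [0.4817, -0.3165, 0.0131]
tcp_rot: [0.307, 0.636, -0.307, 0.638]
ft_force: [-0.5, 1.2, 5.6]
gripper_width: 0.388
```

step_arm(moves="0 -2 0 0 0;0 -5 0 0 0;0 -9 0 0 0;0 -12.5 0 0 0;0 -12.5 0 0 0;0 -12.5 0 0 0")

```text
t: 4.08
tcp_pos: [0.4824, -0.3171, 0.1397]
tcp_rot: [0.307, 0.635, -0.307, 0.639]
ft_force: [-1.2, -0.5, -4.2]
gripper_width: 0.386
```

```bash
python3 - <<'E'
from h import *
import pickle
s=bot.observe();P=bot.camera_params("wrist");im=bot.get_image("wrist");cv2.imwrite("pics/w3.png",im[:,:,::-1]);pickle.dump((P,s),open("P3.pkl","wb"))
print(s["tcp_pos"],plan([.537,-.107,.16],-10))
E
```

```text
[ 0.4824289  -0.31708122  0.13972816] (array([ -2.3 ,  17.4 , -12.85]), np.float64(48.55), np.float64(38.55))
```

View pics/w3.png

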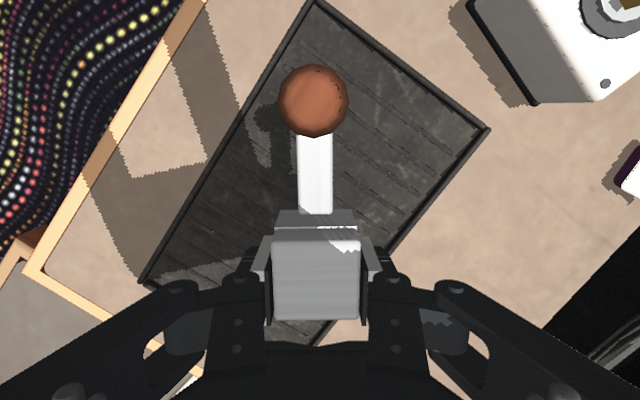

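```bash
python3 - <<'E'
from h import *
import pickle
P,s=pickle.load(open("P3.pkl","rb"));R=Ro.from_quat(s["tcp_rot"]).as_matrix()
for uv in [(316,281),(272,240),(360,240),(273,320),(360,320)]:
    X=onz("wrist",*uv,s["tcp_pos"][2]+.030,P);print(uv,(R.T@(X-s["tcp_pos"])*1000).round(1))
X=onz("wrist",314,100,s["tcp_pos"][2]+.044,P);print("knob",(R.T@(X-s["tcp_pos"])*1000).round(1))
print(plan([.432,-.11,.16],-10))
E
```

```text
(316, 281) [-30.    0.1  -2.4]
(272, 240) [-30.1 -15.8 -18.9]
(360, 240) [-30.1  16.1 -19. ]
(273, 320) [-29.9 -16.6  14.6]
(360, 320) [-29.9  17.3  14.6]
knob [-44.4  -0.5 -67.4]
(array([ -2.31,   9.  , -19.16]), np.float64(48.55), np.float64(38.55))
```

step_arm(moves="0 -2.3 9 -19.2 48.5;0 -2.3 9 -19.2 48.5;0 -2.3 9 -19.2 48.5;0 -2.3 9 -19.2 48.5;0 -2.3 9 -19.2 48.5;0 -2.3 9 -19.2 48.5;0 -2.3 9 -19.2 48.5;0 -2.3 9 -19.2 48.5;0 -2.3 9 -19.2 48.5;0 -2.3 9 -19.2 48.5")

```text
t: 4.97
tcp_pos: [0.4308, -0.1097, 0.1585]
tcp_rot: [-0.54, -0.456, 0.541, -0.455]
ft_force: [-0.1, 0.6, -4.2]
gripper_width: 0.389
```

```bash
python3 - <<'E'
from h import *
import pickle
s=bot.observe();P=bot.camera_params("wrist");im=bot.get_image("wrist");cv2.imwrite("pics/w4.png",im[:,:,::-1]);pickle.dump((P,s),open("P4.pkl","wb"))
print(s["tcp_pos"],s["dq"],plan([.437,-.11,.16],-10))
E
```

```text
[ 0.43084525 -0.10968412  0.15845971] [-0.00814319  0.00051337 -0.01271872  0.00050557  0.00079986  0.01113921] (array([-0.12,  0.58, -0.09]), np.float64(0.19), np.float64(-9.81))
```

View pics/w4.png

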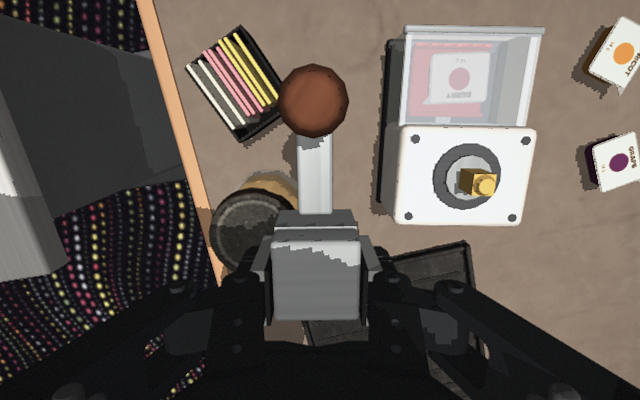

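```bash
python3 - <<'E'
from h import *
crop("pics/w4.png",380,110,550,240,4,"pics/w4c.png")
E
```

```text
(no output)
```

View pics/w4c.png

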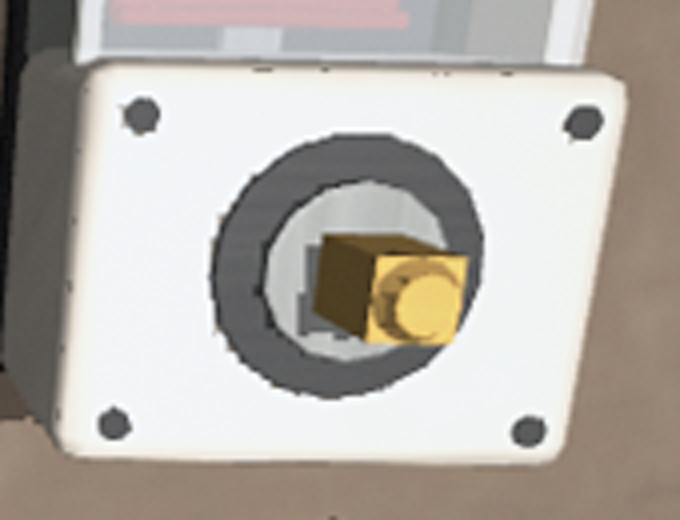

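```bash
python3 - <<'E'
from h import *
import pickle
P,s=pickle.load(open("P4.pkl","rb"))
t=lambda x,y,z:onz("wrist",(x+.5)/4-.5+380,(y+.5)/4-.5+110,z,P)
print("tip",t(432,308,.101)); sq=[t(*p,.097) for p in [(375,253),(468,256),(453,345),(360,342)]];print("sq",np.mean(sq,0),np.round(sq,4).tolist())
print("collar",t(357,271,.076),"ring",t(348,265,.070))
sc=np.array([t(*p,.070) for p in [(142,115),(584,122),(529,432),(114,424)]]);print("scr",sc.round(4).tolist(),sc.mean(0))
for a,b in((0,1),(3,2),(0,3),(1,2)):
    e=sc[b]-sc[a];print(np.degrees(np.arctan2(e[1],e[0])),np.linalg.norm(e))
for a,b in((0,1),(3,2),(0,3),(1,2)):
    e=sq[b]-sq[a];print(np.degrees(np.arctan2(e[1],e[0])),np.linalg.norm(e))
E
```

```text
tip [ 0.5385604  -0.10951216  0.101     ]
sq [ 0.53774038 -0.10892158  0.097     ] [[0.5321, -0.1004, 0.097], [0.5463, -0.1033, 0.097], [0.5435, -0.1174, 0.097], [0.529, -0.1145, 0.097]]
collar [ 0.53808945 -0.1087723   0.076     ] ring [ 0.53912868 -0.10911167  0.07      ]
scr [[0.5057, -0.0768, 0.07], [0.5804, -0.0908, 0.07], [0.5701, -0.1459, 0.07], [0.4955, -0.1317, 0.07]] [ 0.53789741 -0.11128881  0.07      ]
-10.60388439187615 0.07599396843394024
-10.822964135350718 0.0759388561388453
-100.51926416776203 0.05583393115715688
-100.57653133150276 0.05612424053470502
-11.55989786694865 0.01453546427404634
-11.58061062910655 0.014797575941393873
-102.15600706730999 0.014349602504065789
-101.10958094420238 0.014354618642235032
```

```bash
python3 - <<'E'
from h import *
print(plan([.5378,-.1112,.125],-10.7))
E
```

```text
(array([ 3.36, 10.55, -1.69]), np.float64(0.89), np.float64(-9.81))
```

step_arm(moves="0 0 4 -1.7 0.9;0 0 8 -1.7 0.9;0 0 10.6 -1.7 0.9;0 1.5 10.6 -1.7 0.9;0 3.3 10.6 -1.7 0.9;0 3.3 10.6 -1.7 0.9;0 3.3 10.6 -1.7 0.9;0 3.3 10.6 -1.7 0.9")

```text
t: 5.68
tcp_pos: [0.5389, -0.1116, 0.1273]
tcp_rot: [-0.545, -0.451, 0.545, -0.45]
ft_force: [-0.7, 0.0, -3.2]
gripper_width: 0.39
```

```bash
python3 - <<'E'
from h import *
s=bot.observe();print(plan([.5378,-.1112,.125],-10.7),s["tcp_pos"],s["ft_force"])
im=bot.get_image("scene");cv2.imwrite("pics/s5.png",im[:,:,::-1]);crop("pics/s5.png",290,150,400,260,5,"pics/s5c.png")
print(plan([.5378,-.1112,.086],-10.7))
E
```

```text
(array([ 0.23, -0.12, -0.01]), np.float64(-0.13), np.float64(-10.83)) [ 0.53892322 -0.1115672   0.12726154] [-0.7344235   0.020124   -3.20088363]
(array([ 4.2 , -0.17, -0.01]), np.float64(-0.14), np.float64(-10.84))
```

View pics/s5c.png

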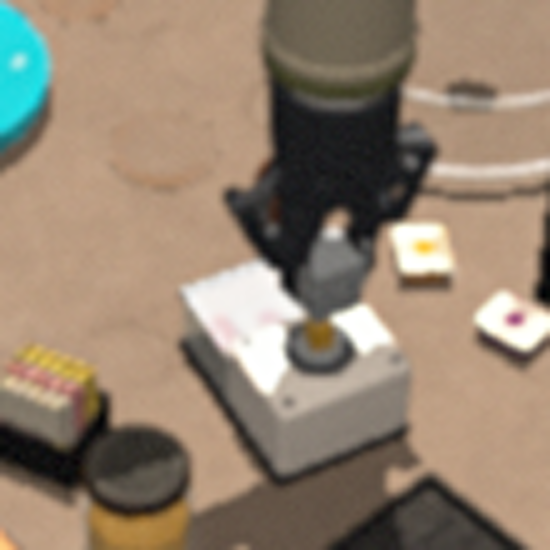

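The crank hangs over the brass shaft, so I'll lower it in steps and watch the force.

step_arm(moves="0 0.3 -0.1 0 0;0 1 -0.1 0 0;0 1.6 -0.1 0 0;0 2 -0.1 0 0;0 2 -0.1 0 0")

```text
t: 6.15
tcp_pos: [0.537, -0.1106, 0.1054]
tcp_rot: [-0.545, -0.451, 0.545, -0.45]
ft_force: [-0.8, 0.8, -3.9]
gripper_width: 0.39
```

step_arm(moves="0 0.5 0 0 0;0 1 0 0 0;0 1 0 0 0;0 1.4 0 0 0;0 1.4 0 0 0")

```text
t: 6.57
tcp_pos: [0.5377, -0.1109, 0.0922]
tcp_rot: [-0.545, -0.451, 0.545, -0.45]
ft_force: [0.4, -0.5, -3.7]
gripper_width: 0.385
```

step_arm(moves="0 0.3 0 0 0;0 0.6 0 0 0;0 0.7 0 0 0;0 0.8 0 0 0;0 0.8 0 0 0")

```text
t: 6.98
tcp_pos: [0.5386, -0.1111, 0.0869]
tcp_rot: [0.545, 0.45, -0.545, 0.451]
ft_force: [-7.6, 2.3, 11.7]
gripper_width: 0.393
```

step_arm(moves="0 0.1 0 0 0;0 0.1 0 0 0;0.8 0 0 0 0;0.8 0 0 0 0;0.8 0 0 0 0;0.8 0 0 0 0;0.8 -2 0 0 0;0.8 -5 0 0 0;0.8 -8 0 0 0;0.8 -8 0 0 0")

```text
t: 7.82
tcp_pos: [0.5416, -0.112, 0.1719]
tcp_rot: [0.547, 0.448, -0.543, 0.453]
ft_force: [0.6, -0.7, 1.0]
gripper_width: 0.8
```

```bash
python3 - <<'E'
from h import *
import pickle
s=bot.observe();P=bot.camera_params("wrist");im=bot.get_image("wrist");cv2.imwrite("pics/w6.png",im[:,:,::-1]);pickle.dump((P,s),open("P6.pkl","wb"))
im=bot.get_image("scene");cv2.imwrite("pics/s6.png",im[:,:,::-1]);crop("pics/s6.png",290,150,400,260,5,"pics/s6c.png")
print(s["tcp_pos"],s["ft_force"])
E
```

```text
[ 0.54158345 -0.11204716  0.17185137] [ 0.5769825  -0.72660911  1.03229736]
```

View pics/w6.png

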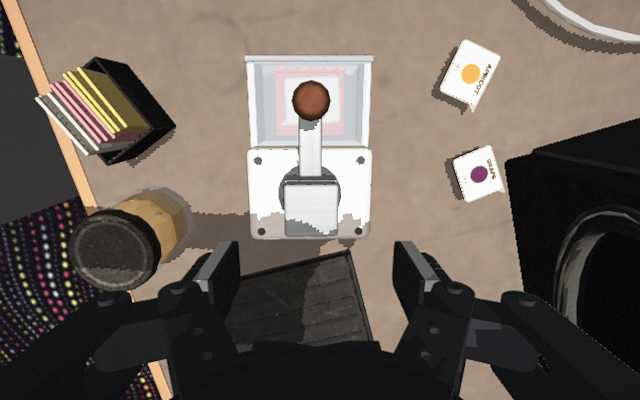

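View pics/s6c.png

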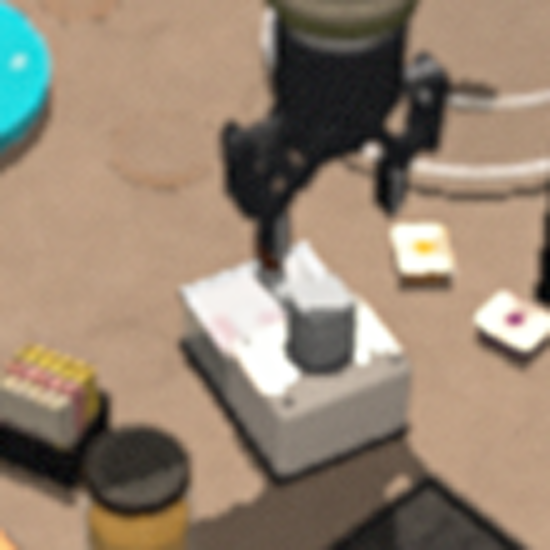

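```bash
python3 - <<'E'
from h import *
import pickle
P,s=pickle.load(open("P6.pkl","rb"))
im=cv2.imread("pics/w6.png")
h=cv2.cvtColor(im,cv2.COLOR_BGR2HSV);m=cv2.inRange(h,(3,90,30),(15,255,255));m[:,:285]=0;m[:,340:]=0;m[:75]=0;m[125:]=0
c=max(cv2.findContours(m,0,2)[0],key=cv2.contourArea);(u,v),r=cv2.minEnclosingCircle(c);print(u,v,r)
k=onz("wrist",u,v,.128,P);hub=onz("wrist",311,209,.116,P)
print("knob",k,"hub",hub); S=np.array([.5382,-.109,0]);d=k-S;print(np.degrees(np.arctan2(d[1],d[0])),np.hypot(d[0],d[1]))
a=np.radians(79.3);K=S+.066*np.array([np.cos(a),np.sin(a),0]);print(K)
print(plan([K[0],K[1],.15],-10.7),plan([K[0],K[1],.094],-10.7))
print(s["q"])
E
```

```text
311.0 100.5 19.602394104003906
knob [ 0.55259788 -0.04378614  0.128     ] hub [ 0.54013127 -0.1074465   0.116     ]
77.5499884051968 0.06678432618335207
[ 0.550454   -0.04414756  0.        ]
(array([ 1.66, -0.18, -6.81]), np.float64(-0.15), np.float64(-10.85)) (array([ 7.26, -0.2 , -6.82]), np.float64(-0.15), np.float64(-10.85))
[-2.96715660e-01  2.98070607e-02  1.70364090e+00 -6.18190562e-06
  1.39839415e+00 -1.07487368e-01]
```

step_arm(moves="0.7 0 0 -3.5 0;0.7 1.5 0 -6.7 0;0.7 4 0 -6.7 0;0.7 6 0 -6.7 0;0.7 7.2 0 -6.7 0;0.7 7.2 0 -6.7 0;0.7 7.2 0 -6.7 0")

```text
t: 8.5
tcp_pos: [0.5495, -0.0452, 0.0916]
tcp_rot: [-0.544, -0.451, 0.546, -0.45]
ft_force: [-0.1, 0.3, 1.0]
gripper_width: 0.696
```

```bash
python3 - <<'E'
from h import *
print(bot.observe()["tcp_pos"],plan([.552,-.044,.094],-10.7))
im=bot.get_image("wrist");cv2.imwrite("pics/w7.png",im[:,:,::-1])
E
```

```text
[ 0.5495001  -0.04523512  0.09163206] (array([-0.24,  0.22, -0.17]), np.float64(-0.17), np.float64(-10.87))
```

View pics/w7.png

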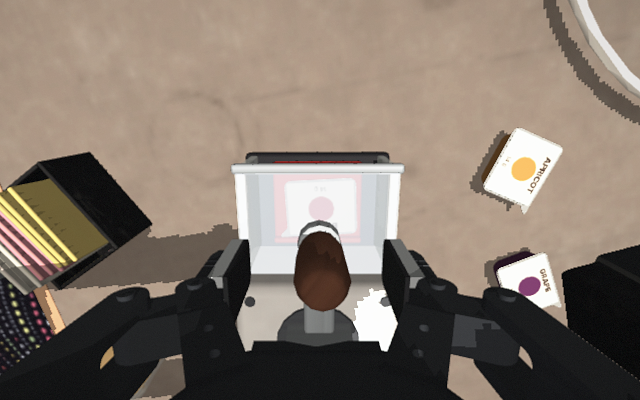

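step_arm(moves="0.7 -0.2 0.2 -0.1 0;0 -0.2 0.2 -0.1 0;0 -0.2 0.2 -0.1 0;0 -0.2 0.2 -0.1 0;0 -0.2 0.2 -0.1 0;0 -0.2 0.2 -0.1 0;0 -0.2 0.2 -0.1 0")

```text
t: 9.13
tcp_pos: [0.5532, -0.0446, 0.0955]
tcp_rot: [0.545, 0.45, -0.545, 0.451]
ft_force: [0.1, 0.5, 2.4]
gripper_width: 0.236
```

```bash
python3 - <<'E'
from h import *
s=bot.observe();print(s["tcp_pos"],s["ft_force"],s["gripper_width"],plan([.552,-.044,.094],-10.7))
E
```

```text
[ 0.55317651 -0.04461782  0.09547958] [0.08366321 0.48658039 2.42181486] 0.23626189497843322 (array([ 0.15, -0.13, -0.04]), np.float64(-0.15), np.float64(-10.85))
```

step_arm(moves="0 0 1.15 0.1 0;0 0 2.26 0.4 0;0 0 3.3 0.88 0;0 0 3.3 0.88 0")

```text
t: 9.47
tcp_pos: [0.5843, -0.0606, 0.0952]
tcp_rot: [-0.545, -0.45, 0.545, -0.451]
ft_force: [-1.8, -0.7, 4.5]
gripper_width: 0.238
```

```bash
python3 - <<'E'
from h import *
s=bot.observe();print(s["tcp_pos"],s["ft_force"],s["torque"],plan([.552,-.044,.094],-10.7))
im=bot.get_image("wrist");cv2.imwrite("pics/w8.png",im[:,:,::-1])
im=bot.get_image("scene");cv2.imwrite("pics/s8.png",im[:,:,::-1]);crop("pics/s8.png",290,150,400,260,5,"pics/s8c.png")
for st in [(30,15,10)]:
    t0=st[0]; 
    for call in range(3):
        r=[]
        for i in range(1,11):
            a=np.radians(t0);b=np.radians(t0+15*i); r.append(f"0 0 {6.6*(np.sin(b)-np.sin(a)):.2f} {-6.6*(np.cos(b)-np.cos(a)):.2f} 0")
        print(t0,";".join(r)); t0+=150
E
```

```text
[ 0.5843246  -0.06056658  0.09522808] [-1.79624474 -0.68923614  4.47772194] [-0.13032679  0.47428371  0.03421303] (array([ 0.12, -3.49, -1.02]), np.float64(-0.18), np.float64(-10.88))
30 0 0 1.37 1.05 0;0 0 2.42 2.42 0;0 0 3.08 4.01 0;0 0 3.30 5.72 0;0 0 3.08 7.42 0;0 0 2.42 9.02 0;0 0 1.37 10.38 0;0 0 0.00 11.43 0;0 0 -1.59 12.09 0;0 0 -3.30 12.32 0
180 0 0 -1.71 -0.22 0;0 0 -3.30 -0.88 0;0 0 -4.67 -1.93 0;0 0 -5.72 -3.30 0;0 0 -6.38 -4.89 0;0 0 -6.60 -6.60 0;0 0 -6.38 -8.31 0;0 0 -5.72 -9.90 0;0 0 -4.67 -11.27 0;0 0 -3.30 -12.32 0
330 0 0 1.59 -0.66 0;0 0 3.30 -0.88 0;0 0 5.01 -0.66 0;0 0 6.60 -0.00 0;0 0 7.97 1.05 0;0 0 9.02 2.42 0;0 0 9.68 4.01 0;0 0 9.90 5.72 0;0 0 9.68 7.42 0;0 0 9.02 9.02 0
```

View pics/w8.png

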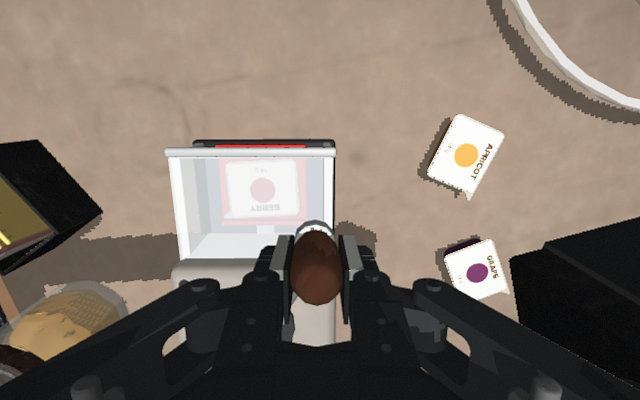

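View pics/s8c.png

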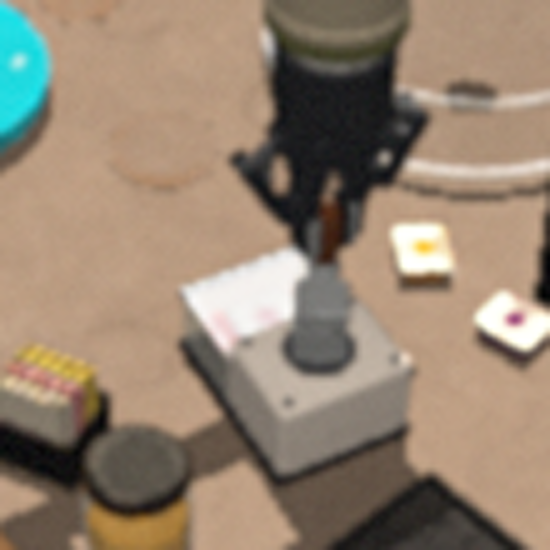

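step_arm(moves="0 0 1.37 1.05 0;0 0 2.42 2.42 0;0 0 3.08 4.01 0;0 0 3.3 5.72 0;0 0 3.08 7.42 0;0 0 2.42 9.02 0;0 0 1.37 10.38 0;0 0 0 11.43 0;0 0 -1.59 12.09 0;0 0 -3.3 12.32 0")

```text
t: 10.4
tcp_pos: [0.5292, -0.1764, 0.0971]
tcp_rot: [0.546, 0.448, -0.545, 0.452]
ft_force: [1.8, -5.7, 6.8]
gripper_width: 0.233
```

```bash
python3 - <<'E'
from h import *
s=bot.observe();print(s["tcp_pos"],s["ft_force"],s["torque"])
im=bot.get_image("wrist");cv2.imwrite("pics/w9.png",im[:,:,::-1])
im=bot.get_image("scene");cv2.imwrite("pics/s9.png",im[:,:,::-1]);crop("pics/s9.png",290,150,400,260,5,"pics/s9c.png")
E
```

```text
[ 0.52916109 -0.17642694  0.09712581] [ 1.79769801 -5.68000633  6.78023291] [-0.26616413 -0.51399607 -0.01678147]
```

View pics/s9c.png

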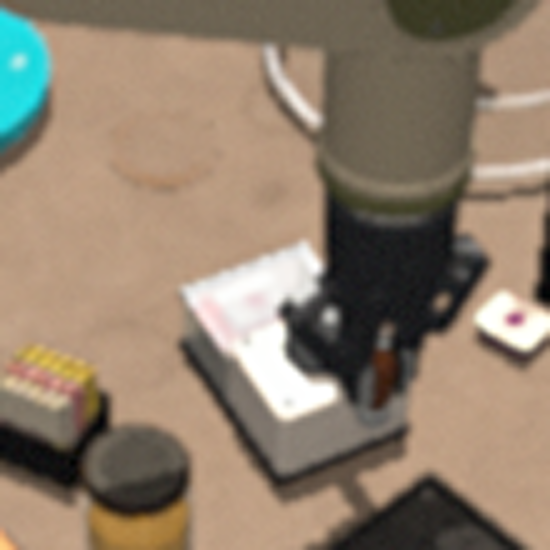

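step_arm(moves="0 0 -1.71 -0.22 0;0 0 -3.3 -0.88 0;0 0 -4.67 -1.93 0;0 0 -5.72 -3.3 0;0 0 -6.38 -4.89 0;0 0 -6.6 -6.6 0;0 0 -6.38 -8.31 0;0 0 -5.72 -9.9 0;0 0 -4.67 -11.27 0;0 0 -3.3 -12.32 0")

```text
t: 11.33
tcp_pos: [0.5195, -0.0458, 0.0966]
tcp_rot: [0.545, 0.45, -0.544, 0.452]
ft_force: [-0.0, -9.4, 6.8]
gripper_width: 0.238
```

step_arm(moves="0 0 1.59 -0.66 0;0 0 3.3 -0.88 0;0 0 3.3 -0.88 0;0 0 3.3 -0.88 0")

```text
t: 11.67
tcp_pos: [0.5538, -0.0449, 0.0958]
tcp_rot: [0.545, 0.45, -0.545, 0.451]
ft_force: [-0.8, -2.7, 6.6]
gripper_width: 0.235
```

```bash
python3 - <<'E'
from h import *
s=bot.observe();print(s["tcp_pos"],s["ft_force"],s["torque"])
im=bot.get_image("wrist");cv2.imwrite("pics/w10.png",im[:,:,::-1])
im=bot.get_image("scene");cv2.imwrite("pics/s10.png",im[:,:,::-1]);crop("pics/s10.png",290,150,400,260,5,"pics/s10c.png")
E
```

```text
[ 0.55378514 -0.04489246  0.09579774] [-0.79659995 -2.73653257  6.63026504] [-0.77941073  0.20086412  0.01774334]
```

View pics/w10.png

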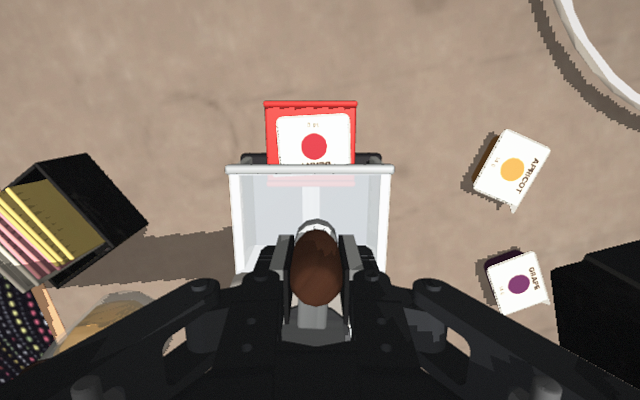

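View pics/s10c.png

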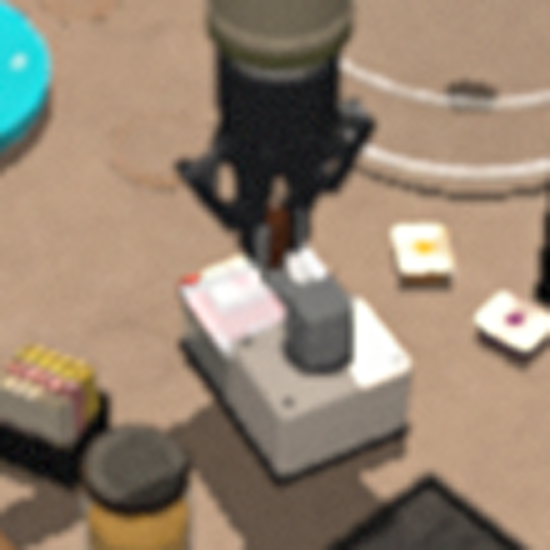

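```bash
python3 - <<'E'
import numpy as np
t0=0
for n in (10,10,5):
    r=[]
    for i in range(1,n+1):
        a=np.radians(t0);b=np.radians(t0+15*i); r.append(f"0 0 {6.6*(np.sin(b)-np.sin(a)):.2f} {-6.6*(np.cos(b)-np.cos(a)):.2f} 0")
    print(t0,";".join(r)); t0+=15*n
E
```

```text
0 0 0 1.71 0.22 0;0 0 3.30 0.88 0;0 0 4.67 1.93 0;0 0 5.72 3.30 0;0 0 6.38 4.89 0;0 0 6.60 6.60 0;0 0 6.38 8.31 0;0 0 5.72 9.90 0;0 0 4.67 11.27 0;0 0 3.30 12.32 0
150 0 0 -1.59 0.66 0;0 0 -3.30 0.88 0;0 0 -5.01 0.66 0;0 0 -6.60 -0.00 0;0 0 -7.97 -1.05 0;0 0 -9.02 -2.42 0;0 0 -9.68 -4.01 0;0 0 -9.90 -5.72 0;0 0 -9.68 -7.42 0;0 0 -9.02 -9.02 0
300 0 0 1.05 -1.37 0;0 0 2.42 -2.42 0;0 0 4.01 -3.08 0;0 0 5.72 -3.30 0;0 0 7.42 -3.08 0
```

step_arm(moves="0 0 1.71 0.22 0;0 0 3.3 0.88 0;0 0 4.67 1.93 0;0 0 5.72 3.3 0;0 0 6.38 4.89 0;0 0 6.6 6.6 0;0 0 6.38 8.31 0;0 0 5.72 9.9 0;0 0 4.67 11.27 0;0 0 3.3 12.32 0")

```text
t: 12.6
tcp_pos: [0.5629, -0.1721, 0.0967]
tcp_rot: [0.546, 0.45, -0.544, 0.451]
ft_force: [2.5, 4.2, 9.0]
gripper_width: 0.238
```

step_arm(moves="0 0 -1.59 0.66 0;0 0 -3.3 0.88 0;0 0 -5.01 0.66 0;0 0 -6.6 0 0;0 0 -7.97 -1.05 0;0 0 -9.02 -2.42 0;0 0 -9.68 -4.01 0;0 0 -9.9 -5.72 0;0 0 -9.68 -7.42 0;0 0 -9.02 -9.02 0")

```text
t: 13.43
tcp_pos: [0.4893, -0.0647, 0.0962]
tcp_rot: [0.545, 0.451, -0.545, 0.45]
ft_force: [-2.9, 0.6, 12.2]
gripper_width: 0.24
```

step_arm(moves="0 0 1.05 -1.37 0;0 0 2.42 -2.42 0;0 0 4.01 -3.08 0;0 0 5.72 -3.3 0;0 0 7.42 -3.08 0;0 0 7.42 -3.08 0;0 0 7.42 -3.08 0")

```text
t: 14.02
tcp_pos: [0.5696, -0.0505, 0.0955]
tcp_rot: [-0.545, -0.45, 0.545, -0.451]
ft_force: [-2.2, -3.1, 5.9]
gripper_width: 0.237
```

```bash
python3 - <<'E'
from h import *
import pickle
s=bot.observe();print(s["tcp_pos"],s["ft_force"],s["torque"])
P=bot.camera_params("wrist");im=bot.get_image("wrist");cv2.imwrite("pics/w11.png",im[:,:,::-1]);pickle.dump((P,s),open("P11.pkl","wb"))
im=bot.get_image("scene");cv2.imwrite("pics/s11.png",im[:,:,::-1]);crop("pics/s11.png",290,150,400,260,5,"pics/s11c.png")
E
```

```text
[ 0.56958338 -0.05052734  0.09547509] [-2.17549712 -3.14696926  5.94615535] [-0.79591784  0.43353864 -0.02764228]
```

View pics/w11.png

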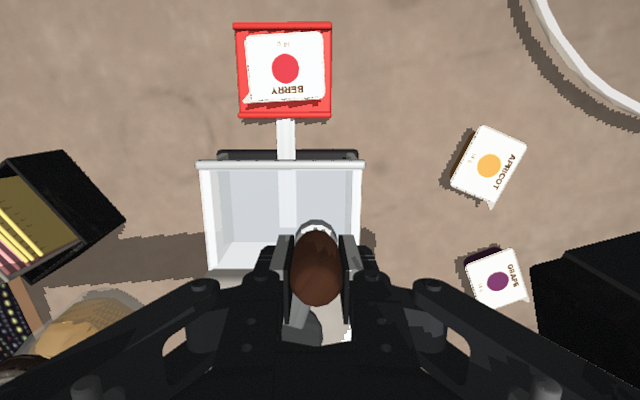

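View pics/s11c.png

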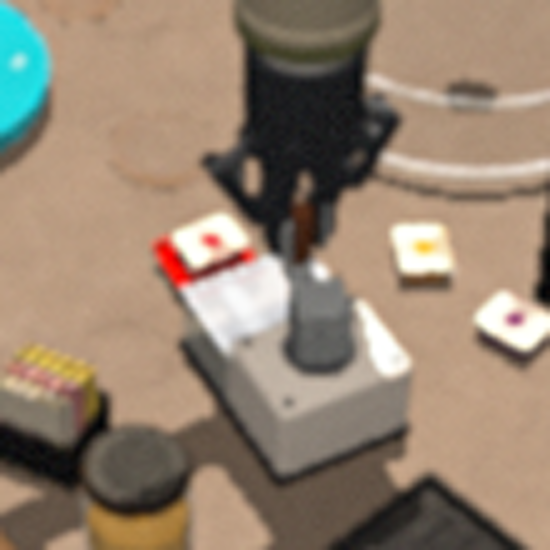

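```bash
python3 - <<'E'
from h import *
import pickle
C=np.array([.539,-.109]);xd=np.array([np.cos(np.radians(-100.7)),np.sin(np.radians(-100.7))]);yd=np.array([-xd[1],xd[0]])
def dl(X): d=X[:2]-C; return (d@xd*1000+34).round(1),(d@yd*1000).round(1)
P,s=pickle.load(open("P11.pkl","rb"))
print("tub now",dl(onz("wrist",285,68,.032,P)),"drawer edges",[dl(onz("wrist",*p,.021,P)) for p in [(284,23),(284,116)]])
P4,_=pickle.load(open("P4.pkl","rb"));print("tub at start",dl(onz("wrist",459,78,.032,P4)),onz("wrist",285,68,.032,P))
E
```

```text
tub now (np.float64(-116.8), np.float64(1.7)) drawer edges [(np.float64(-143.0), np.float64(0.8)), (np.float64(-89.4), np.float64(-0.6))]
tub at start (np.float64(-34.5), np.float64(1.6)) [0.56867512 0.03884816 0.032     ]
```

step_arm(moves="0.6 0 0 0 0;0.6 0 0 0 0;0.6 0 0 0 0;0.7 -3 0 0 0;0.8 -6 0 0 0;0.8 -8 -1 4 8;0.8 -8 -1.7 8 15;0.8 -8 -1.7 8.6 15;0.8 -8 -1.7 8.6 15;0.8 -8 -1.7 8.6 15")

```text
t: 14.95
tcp_pos: [0.5358, -0.1312, 0.1744]
tcp_rot: [-0.599, -0.376, 0.599, -0.375]
ft_force: [-0.2, -0.2, 0.1]
gripper_width: 0.797
```

```bash
python3 - <<'E'
from h import *
import pickle
s=bot.observe();print(s["tcp_pos"],s["ft_force"],plan(s["tcp_pos"]))
P=bot.camera_params("wrist");im=bot.get_image("wrist");cv2.imwrite("pics/w12.png",im[:,:,::-1]);pickle.dump((P,s),open("P12.pkl","wb"))
E
```

```text
[ 0.53576456 -0.13118945  0.17436689] [-0.18892461 -0.19547118  0.10785423] (array([0., 0., 0.]), 0, np.float64(-25.86))
```

View pics/w12.png

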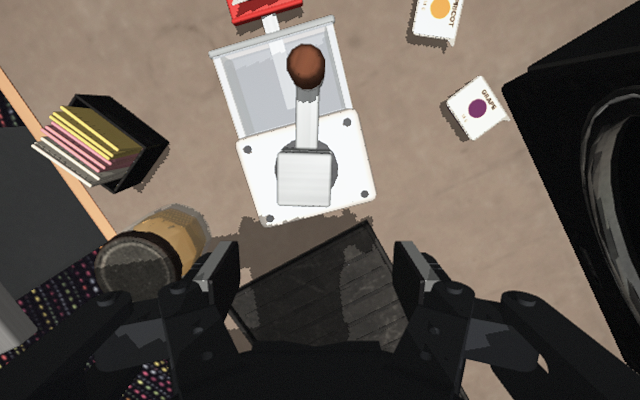

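```bash
python3 - <<'E'
from h import *
import pickle
P,s=pickle.load(open("P12.pkl","rb"))
q=[onz("wrist",*p,.116,P) for p in [(279,151),(331,151),(330,206),(277,205)]]
for a,b in((0,1),(3,2),(0,3),(1,2)):
    e=q[b]-q[a];print(np.degrees(np.arctan2(e[1],e[0])),np.linalg.norm(e))
c=np.mean(q,0);print(c,plan([c[0],c[1],.14],-25.9,s),plan([c[0],c[1],.088],-25.9,s))
E
```

```text
-25.81693640591434 0.031422129430168616
-26.93169764982891 0.03345234812640395
-119.60020683003515 0.03409170224440774
-116.18972858430338 0.03466895897252242
[ 0.53954756 -0.10742095  0.116     ] (array([ 3.44, -0.69, -2.3 ]), np.float64(0.04), np.float64(-25.86)) (array([ 8.64, -0.69, -2.3 ]), np.float64(0.04), np.float64(-25.86))
```

step_arm(moves="0.9 0 -0.7 -2.1 0.8;0.9 3 -0.7 -2.1 0.8;0.9 6 -0.7 -2.1 0.8;0.9 8.6 -0.7 -2.1 0.8;0.9 8.6 -0.7 -2.1 0.8;0.9 8.6 -0.7 -2.1 0.8;0 8.6 -0.7 -2.1 0.8;0 8.6 -0.7 -2.1 0.8;0 8.6 -0.7 -2.1 0.8;0 8.6 -0.7 -2.1 0.8")

```text
t: 15.83
tcp_pos: [0.5391, -0.1089, 0.0912]
tcp_rot: [0.602, 0.372, -0.602, 0.371]
ft_force: [-6.5, 2.6, 8.9]
gripper_width: 0.387
```

step_arm(moves="0 0 0 0 0;0 0 0 0 0;0 -0.5 0 0 0;0 -1 0 0 0;0 -1 0 0 0")

```text
t: 16.25
tcp_pos: [0.539, -0.109, 0.0999]
tcp_rot: [0.602, 0.371, -0.602, 0.371]
ft_force: [-4.3, 2.6, -1.2]
gripper_width: 0.384
```

step_arm(moves="0 -1 0 0 0;0 -2 0 0 0;0 -4 0 0 0;0 -7 0 0 0;0 -7 0 0 0;0 -7 0 0 0")

```text
t: 16.75
tcp_pos: [0.5413, -0.1102, 0.1726]
tcp_rot: [0.603, 0.369, -0.6, 0.373]
ft_force: [-0.1, -1.1, -4.4]
gripper_width: 0.386
```

```bash
python3 - <<'E'
from h import *
s=bot.observe();print(s["tcp_pos"],s["ft_force"])
im=bot.get_image("scene");cv2.imwrite("pics/s13.png",im[:,:,::-1]);crop("pics/s13.png",290,120,410,260,4,"pics/s13c.png")
print(plan([.484,-.33,.17],38))
E
```

```text
[ 0.54132672 -0.11020955  0.17262263] [-0.08743176 -1.05000844 -4.39996635]
(array([ 0.05,  4.88, 22.2 ]), np.float64(-64.65), np.float64(-26.65))
```

View pics/s13c.png

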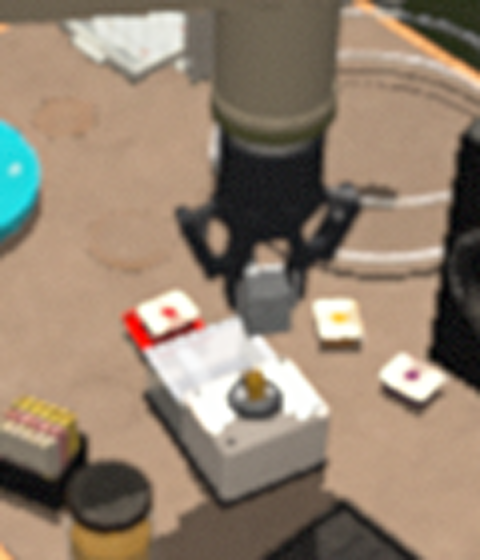

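```bash
python3 - <<'E'
from h import *
print(plan([.484,-.34,.12],-26.6))
E
```

```text
(array([ 5.05,  5.31, 23.09]), np.float64(-0.05), np.float64(-26.65))
```

step_arm(moves="0 0 1 4 0;0 0 2 8 0;0 0 3 12 0;0 0 4 16 0;0 2 4.6 20 0;0 5 5.3 23 0;0 5 5.3 23 0;0 9 5.3 23 0;0 12 5.3 23 0;0 14 5.3 23 0")

```text
t: 17.63
tcp_pos: [0.4805, -0.3368, 0.0238]
tcp_rot: [-0.601, -0.373, 0.603, -0.369]
ft_force: [-0.2, 1.0, -3.0]
gripper_width: 0.388
```

step_arm(moves="0 0 0 0 0;0 0 0 0 0")

```text
t: 17.8
tcp_pos: [0.4818, -0.3372, 0.0269]
tcp_rot: [-0.601, -0.373, 0.602, -0.37]
ft_force: [0.4, -0.8, -2.2]
gripper_width: 0.388
```

step_arm(moves="0 0.4 0 0 0;0 0.8 0 0 0;0 1 0 0 0;0 1 0 0 0")

```text
t: 18.13
tcp_pos: [0.4843, -0.3394, 0.0205]
tcp_rot: [0.602, 0.37, -0.601, 0.372]
ft_force: [0.2, 0.3, 3.0]
gripper_width: 0.383
```

step_arm(moves="0 0.1 0 0 0;0 0.1 0 0 0;0.8 0 0 0 0;0.8 0 0 0 0;0.8 0 0 0 0;0.8 0 0 0 0;0.8 -4 0 0 0;0.8 -8 0 0 0;0.8 -12 0 0 0;0.8 -12 0 0 0")

```text
t: 18.97
tcp_pos: [0.4875, -0.3419, 0.1491]
tcp_rot: [0.603, 0.367, -0.6, 0.376]
ft_force: [2.0, -1.7, 1.7]
gripper_width: 0.804
```

```bash
python3 - <<'E'
from h import *
s=bot.observe();print(s["tcp_pos"],s["ft_force"])
im=bot.get_image("wrist");cv2.imwrite("pics/w14.png",im[:,:,::-1])
xd=np.array([np.cos(np.radians(-100.7)),np.sin(np.radians(-100.7))]);O=np.array([.539,-.109])-.034*xd
T=O-.117*xd;print("tub",T)
V=T+.05*xd; print(V,plan([V[0],V[1],.16],-10.7))
E
```

```text
[ 0.48745177 -0.34192387  0.1490546 ] [ 1.95092036 -1.69272292  1.68038167]
tub [0.56703566 0.03937453]
[ 0.55775233 -0.00975611] (array([ -1.63,  -8.47, -32.81]), np.float64(-15.94), np.float64(-26.64))
```

View pics/w14.png

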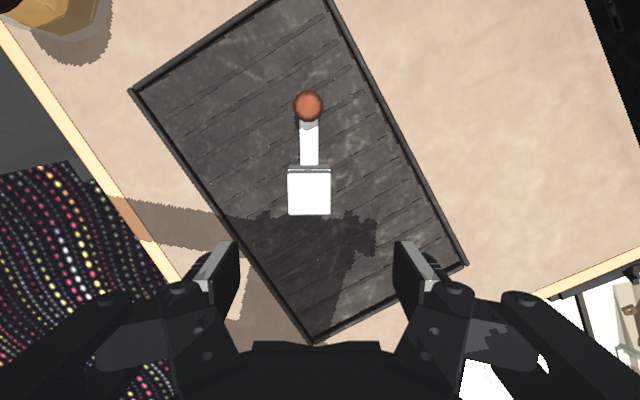

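The crank stands upright in the middle of the tray, with its hub at (309,190). Next is the tub.

step_arm(moves="1 -1.6 -1 -4 -5;1 -1.6 -8.5 -32.8 -16;1 -1.6 -8.5 -32.8 -16;1 -1.6 -8.5 -32.8 -16;1 -1.6 -8.5 -32.8 -16;1 -1.6 -8.5 -32.8 -16;1 -1.6 -8.5 -32.8 -16;1 -1.6 -8.5 -32.8 -16;1 -1.6 -8.5 -32.8 -16;1 -1.6 -8.5 -32.8 -16")

```text
t: 19.85
tcp_pos: [0.5541, -0.0041, 0.1538]
tcp_rot: [-0.543, -0.453, 0.543, -0.452]
ft_force: [-0.3, -1.0, 0.3]
gripper_width: 1.002
```

step_arm(moves="1 0 0 0 0;1 0 0 0 0")

```text
t: 20.02
tcp_pos: [0.5539, -0.0083, 0.1542]
tcp_rot: [-0.544, -0.451, 0.545, -0.451]
ft_force: [-0.5, 0.7, 0.3]
gripper_width: 1.001
```

```bash
python3 - <<'E'
from h import *
import pickle
s=bot.observe();print(s["tcp_pos"],s["ft_force"],plan(s["tcp_pos"]))
P=bot.camera_params("wrist");im=bot.get_image("wrist");cv2.imwrite("pics/w15.png",im[:,:,::-1]);pickle.dump((P,s),open("P15.pkl","wb"))
print(proj("wrist",np.array([.567,.039,.032]),P))
crop("pics/w15.png",230,80,410,215,4,"pics/w15c.png")
E
```

```text
[ 0.55393131 -0.0082829   0.15422958] [-0.46285512  0.65656723  0.29914478] (array([0., 0., 0.]), 0, np.float64(-10.67))
[321.01923451 129.38825606]
```

View pics/w15.png

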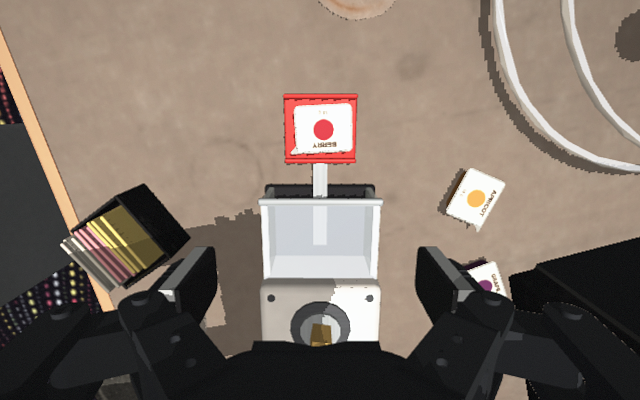

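View pics/w15c.png

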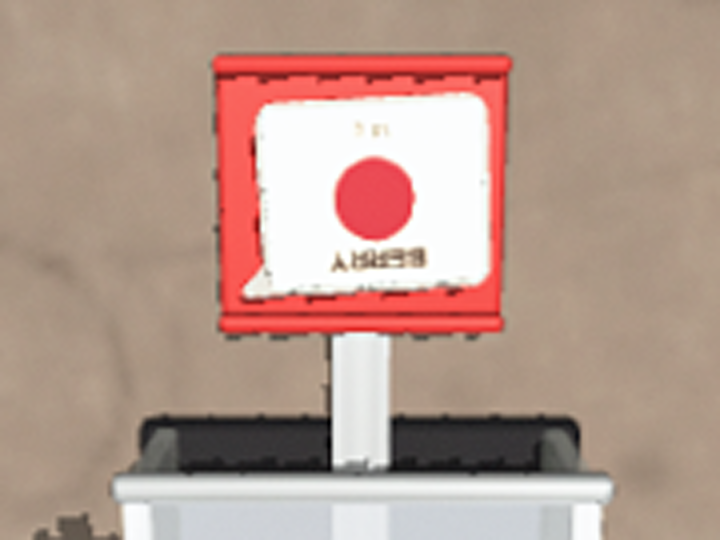

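```bash
python3 - <<'E'
from h import *
import pickle
P,s=pickle.load(open("P15.pkl","rb"))
t=lambda x,y,z:onz("wrist",(x+.5)/4-.5+230,(y+.5)/4-.5+80,z,P)
q=np.array([t(*p,.032) for p in [(258,100),(488,93),(490,285),(262,290)]]);c=q.mean(0);print(c)
for a,b in((0,1),(3,2),(0,3),(1,2)):
    e=q[b]-q[a];print(np.degrees(np.arctan2(e[1],e[0])),np.linalg.norm(e))
print(plan([c[0],c[1],.019],-10.2,s))
E
```

```text
[0.56888837 0.03967968 0.032     ]
-8.96119627629881 0.04416375611860606
-9.372292082571935 0.04541399653717135
-100.36567914142805 0.03648275831298014
-98.40867129312913 0.036799350555966184
(array([13.52,  0.6 , -5.  ]), np.float64(-0.47), np.float64(-10.67))
```

step_arm(moves="1 0 0.6 -4 -1;1 3 0.6 -5 -1.2;1 7 0.6 -5 -1.2;1 11 0.6 -5 -1.2;1 12.5 0.6 -5 -1.2;1 12.5 0.6 -5 -1.2;1 12.5 0.6 -5 -1.2")

```text
t: 20.65
tcp_pos: [0.5686, 0.0394, 0.0291]
tcp_rot: [-0.539, -0.457, 0.541, -0.456]
ft_force: [-0.2, -0.4, 0.4]
gripper_width: 1.0
```

```bash
python3 - <<'E'
from h import *
s=bot.observe();print(s["tcp_pos"],s["ft_force"],plan([.5689,.0397,.019],-9.5))
im=bot.get_image("wrist");cv2.imwrite("pics/w16.png",im[:,:,::-1])
E
```

```text
[0.5686336  0.0393998  0.02914186] [-0.22786292 -0.40662937  0.38107217] (array([ 1.01,  0.02, -0.03]), np.float64(-0.05), np.float64(-9.55))
```

View pics/w16.png

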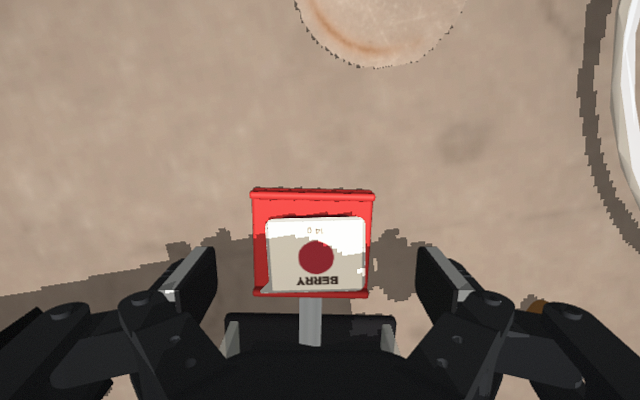

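The tub is centred between the fingers at (316,257). I'll lower 1 cm and close.

step_arm(moves="0.7 0.5 0 0 0;0.65 1 0 0 0;0.65 1 0 0 0;0.4 1 0 0 0;0.2 1 0 0 0;0 1 0 0 0;0 1 0 0 0;0 1 0 0 0")

```text
t: 21.37
tcp_pos: [0.5702, 0.0407, 0.021]
tcp_rot: [0.54, 0.457, -0.539, 0.458]
ft_force: [-1.2, 0.1, 5.5]
gripper_width: 0.455
```

```bash
python3 - <<'E'
from h import *
s=bot.observe();print(s["tcp_pos"],s["ft_force"],s["gripper_width"])
im=bot.get_image("wrist");cv2.imwrite("pics/w17.png",im[:,:,::-1])
E
```

```text
[0.57023986 0.04071602 0.02101301] [-1.23549787  0.14272827  5.4512458 ] 0.4547526816127771
```

View pics/w17.png

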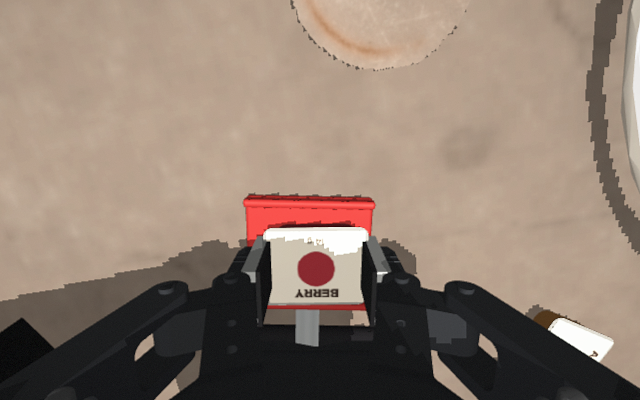

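step_arm(moves="0 -1 0 0 0;0 -2.5 0 0 0;0 -5 0 0 0;0 -8 0 0 0;0 -8 0 0 0;0 -8 0 0 0")

```text
t: 21.92
tcp_pos: [0.5717, 0.0408, 0.1033]
tcp_rot: [0.541, 0.456, -0.538, 0.458]
ft_force: [-0.4, -0.2, -1.2]
gripper_width: 0.452
```

```bash
python3 - <<'E'
from h import *
s=bot.observe();print(s["tcp_pos"],s["ft_force"],s["gripper_width"])
im=bot.get_image("wrist");cv2.imwrite("pics/w18.png",im[:,:,::-1])
im=bot.get_image("scene");cv2.imwrite("pics/s18.png",im[:,:,::-1]);crop("pics/s18.png",270,120,390,240,5,"pics/s18c.png")
print(plan([.505,.317,.1]))
E
```

```text
[0.57171734 0.04078607 0.10327556] [-0.38430214 -0.19731455 -1.23038653] 0.45176702083927034
(array([-1.000e-02, -1.087e+01, -2.620e+01]), 0, np.float64(-9.44))
```

View pics/w18.png

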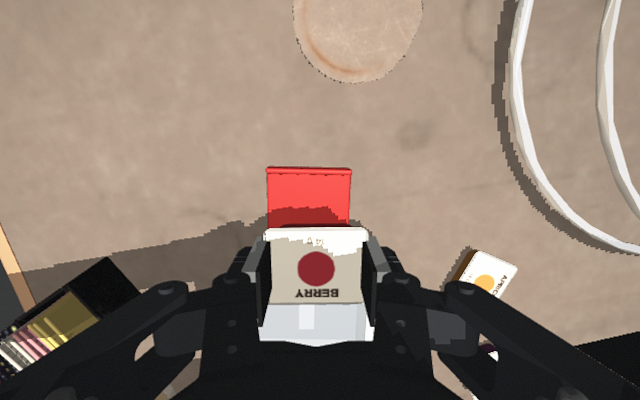

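View pics/s18c.png

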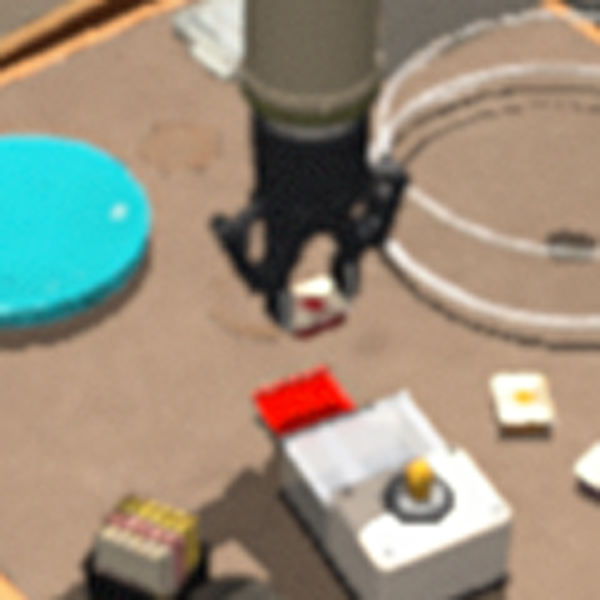

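step_arm(moves="0 0 -1.5 -3.5 0;0 0 -3 -7 0;0 0 -10.9 -26.2 0;0 0 -10.9 -26.2 0;0 0 -10.9 -26.2 0;0 0 -10.9 -26.2 0;0 0 -10.9 -26.2 0;0 0 -10.9 -26.2 0;0 0 -10.9 -26.2 0;0 0 -10.9 -26.2 0")

```text
t: 22.85
tcp_pos: [0.5039, 0.3166, 0.0984]
tcp_rot: [-0.538, -0.458, 0.54, -0.457]
ft_force: [0.1, -0.6, -1.4]
gripper_width: 0.457
```

step_arm(moves="0 2 0 0 0;0 4.5 0 0 0;0 6 0 0 0;0 6.8 0 0 0;0 6.8 0 0 0;0 6.8 0 0 0")

```text
t: 23.35
tcp_pos: [0.5053, 0.316, 0.0319]
tcp_rot: [-0.539, -0.457, 0.54, -0.457]
ft_force: [-0.6, -0.3, 0.0]
gripper_width: 0.455
```

```bash
python3 - <<'E'
from h import *
s=bot.observe();print(s["tcp_pos"],s["ft_force"],s["gripper_width"])
im=bot.get_image("wrist");cv2.imwrite("pics/w19.png",im[:,:,::-1])
im=bot.get_image("scene");cv2.imwrite("pics/s19.png",im[:,:,::-1]);crop("pics/s19.png",210,80,330,200,5,"pics/s19c.png")
E
```

```text
[0.50526675 0.31598509 0.03191933] [-0.56882905 -0.25209088  0.02959925] 0.45495576925238684
```

View pics/s19c.png

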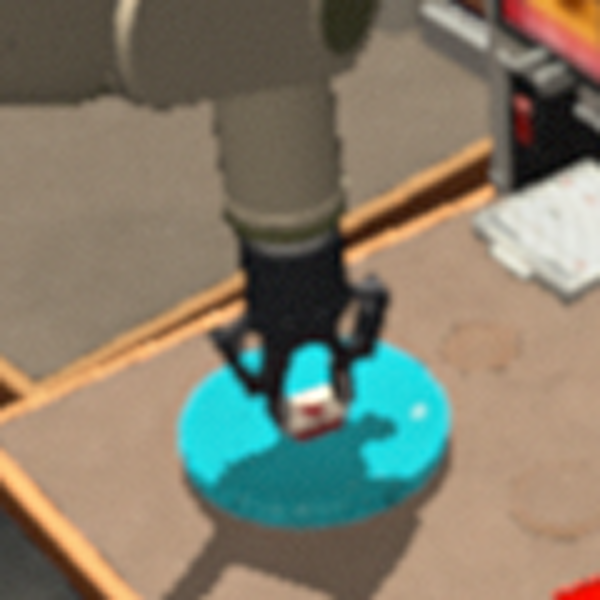

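step_arm(moves="0 0.2 0 0 0;0 0.4 0 0 0;0 0.4 0 0 0")

```text
t: 23.7
tcp_pos: [0.5051, 0.3171, 0.0281]
tcp_rot: [0.54, 0.457, -0.539, 0.457]
ft_force: [-0.2, -0.9, 0.0]
gripper_width: 0.458
```

step_arm(moves="0 0.1 0 0 0;0 0.2 0 0 0;0 0.2 0 0 0")

```text
t: 23.95
tcp_pos: [0.5053, 0.3174, 0.0274]
tcp_rot: [0.54, 0.457, -0.539, 0.457]
ft_force: [-4.3, -1.4, 11.0]
gripper_width: 0.46
```

step_arm(moves="0 -0.15 0 0 0;0.55 -0.15 0 0 0;0.65 -0.15 0 0 0;0.8 -0.15 0 0 0;0.9 -0.15 0 0 0;0.9 -2 0 0 0;0.9 -5 0 0 0;0.9 -9 0 0 0;0.9 -12 0 2 0;0.9 -12 0 4 0")

```text
t: 24.78
tcp_pos: [0.5024, 0.2797, 0.1542]
tcp_rot: [0.543, 0.456, -0.535, 0.459]
ft_force: [0.5, 0.8, 1.0]
gripper_width: 0.897
```

step_arm(moves="0.9 -4 0 4 0;0.9 -4 0 4 0;0.9 -4 0 4 0;0.9 -4 0 4 0")

```text
t: 25.12
tcp_pos: [0.4925, 0.2382, 0.1865]
tcp_rot: [0.541, 0.457, -0.539, 0.457]
ft_force: [0.2, 0.1, 0.1]
gripper_width: 0.902
```

```bash
python3 - <<'E'
from h import *
s=bot.observe();print(s["tcp_pos"],s["ft_force"],s["gripper_width"],s["t"])
P=bot.camera_params("wrist");im=bot.get_image("wrist");cv2.imwrite("pics/w20.png",im[:,:,::-1])
im=bot.get_image("top");cv2.imwrite("pics/t20.png",im[:,:,::-1])
im=bot.get_image("scene");cv2.imwrite("pics/s20.png",im[:,:,::-1])
print(proj("wrist",np.array([.505,.317,.038]),P))
E
```

```text
[0.49254826 0.23824839 0.18654256] [0.24909864 0.06327176 0.08461065] 0.901618520616439 25.1167
[314.51547938  90.18851216]
```

View pics/w20.png

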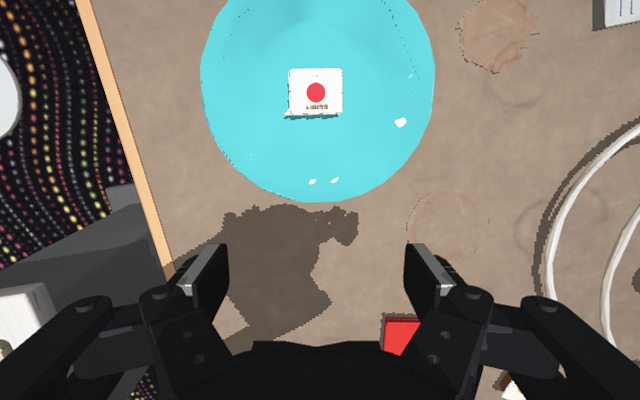

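View pics/s20.png

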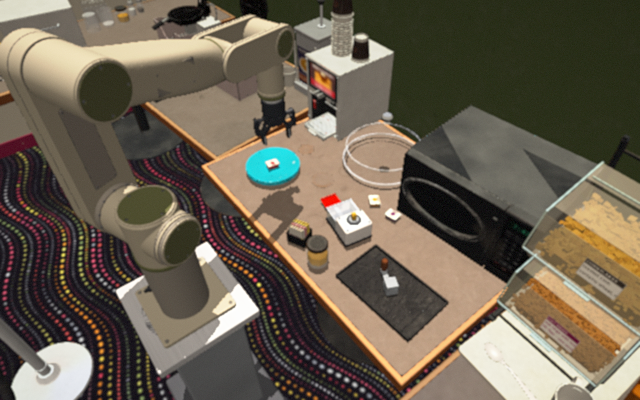

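View pics/t20.png

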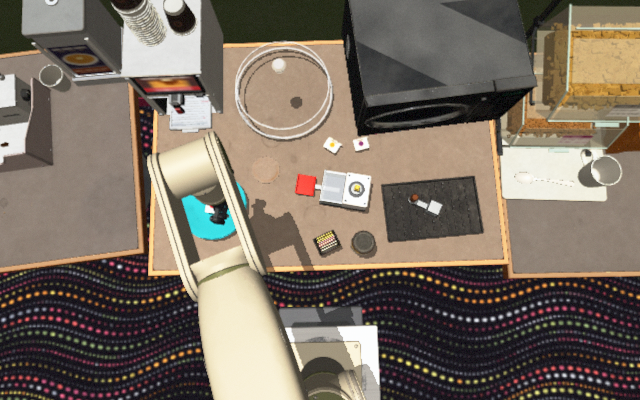

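The tub stands upright in the middle of the plates at (315,92). The crank is on the tray, the drawer is out, the other items haven't moved, and the gripper is clear. I'll hand the job in.

```bash
python3 -c "
from cell import bot
print(bot.close_job())"
```

```text
the job is handed in; nothing more can be done
None
```

The job is done and handed in at about 25 s of the 72 s allowed; the close call gives no verdict.

- **Winding:** I pushed the crank down onto the shaft until it made contact (about 12 N). I then wound it clockwise by its knob for just over two turns. The images put drawer travel at about 82 mm, or roughly 12.7 rad. That is an estimate, since I can't read the shaft joint directly, but it is above the 12 rad needed.
- **Crank:** It is back on the black tray, standing upright with its hub near the middle.
- **Tub:** The red jam tub stands upright on the blue plates, within a few millimetres of their centre.
- **Other items:** The honey jar, sugar caddy and the two other jam tubs look unmoved in the last pictures. The gripper was empty and clear, with wrist force near zero.

None of the checks failed. The only disagreement was between position readings, which varied by 1–3 mm, mostly in the arm's measured position. It didn't affect any grasp or the fit on the shaft.

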